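Reload dried samples from the oven shelf into the carrying tray

TASK

The four dried samples standing in a row on the oven shelf go to the balance: move them into the four bays of the aluminium carrying tray in reverse order, so that the one farthest left on the shelf (as the robot sees it) ends farthest right in the tray, the next one second from the right, and so on. Stand each upright in the middle of its bay, set down and not dropped, knock nothing over, and leave the beaker and the white bottle where they are.

Things in the scene. Friction and masses are not known exactly. Their poses are not given: they have to be found in the camera images.
- jar_tall: tall slim round sample container, amber glass with a white cap, one rigid closed piece, 50 to 130 g. Origin: centre of its underside; z is its upright axis. Glass 36 mm diameter up to 58 mm, then a cap 33 mm in diameter up to 76 mm (total height). Grip it across the glass about 45 mm up.
- jar_wide: low wide round sample container, amber glass with a white cap, one rigid closed piece, 50 to 130 g. Origin: centre of its underside; z is its upright axis. 52 mm diameter, 46 mm high, the cap (same diameter) its upper 18 mm. Grip it across the diameter, about 34 mm up, so that the fingertips stay above the tray's walls.
- jar_square: square sample container, amber glass with a white cap, one rigid closed piece, 50 to 130 g. Origin: centre of its underside; z is its upright axis. Glass 42 x 42 mm (sides along its x and y) up to 50 mm, then a round cap 33 mm in diameter up to 64 mm (total height). It stands square to the row, its x along the shelf's x. Grip it across two flat sides about 38 mm up.
- jar_necked: narrow-necked sample container, amber glass with a white cap, one rigid closed piece, 50 to 130 g. Origin: centre of its underside; z is its upright axis. Round body 48 mm in diameter up to 30 mm, sloping in to a 22 mm neck at 44 mm, and a cap 28 mm in diameter from 50 to 74 mm (total height). Grip it by the cap, about 62 mm up.
- pad_tall: cork pad, round, 44 mm diameter, 6 mm thick, fixed on the oven shelf; the tall container stands centred on it at the start (so it marks that container's place in the starting row, also afterwards). Origin: centre of its underside, on top of the shelf plate (z = 8 mm); its top is at z = 14 mm.
- pad_wide: cork pad, round, 60 mm diameter, 6 mm thick, fixed on the oven shelf; the wide container stands centred on it at the start (so it marks that container's place in the starting row, also afterwards). Origin: centre of its underside, on top of the shelf plate (z = 8 mm); its top is at z = 14 mm.
- pad_square: cork pad, square, 50 mm, 6 mm thick, fixed on the oven shelf; the square container stands centred on it at the start (so it marks that container's place in the starting row, also afterwards). Origin: centre of its underside, on top of the shelf plate (z = 8 mm); its top is at z = 14 mm.
- pad_necked: cork pad, cross-shaped, 56 mm over its arms, 6 mm thick, fixed on the oven shelf; the narrow-necked container stands centred on it at the start (so it marks that container's place in the starting row, also afterwards). Origin: centre of its underside, on top of the shelf plate (z = 8 mm); its top is at z = 14 mm.
- oven_shelf: steel shelf plate from the oven, 88 (x) x 296 (y) x 8 mm, lying fixed on the bench, with four cork pads in a row along its y axis at y = -102, -34, +34 and +102 mm (68 mm pitch). Origin: centre of its underside, z = 0. +y is the robot's left (within 9 degrees). It may lie nearer to the robot than the tray or beyond it.
- tray: aluminium carrying tray, 80 (x) x 276 (y) mm, fixed on the bench, a black lug at each end. Four equal bays in a row, centres at x = 0, y = -102, -34, +34, +102 mm, each 72 (x) x 64 (y) mm inside; floor 5 mm, tops of the 4 mm walls and dividers 14 mm above the bench. Origin: centre of its underside, z = 0. +y is the robot's left (within 9 degrees).
- beaker: white beaker, 72 mm across, 95 mm high, a bystander standing to the robot's left. Origin: centre of its underside.
- reagent_bottle: white bottle with a blue cap, 68 mm across, 150 mm high, a bystander standing to the robot's right. Origin: centre of its underside.
Not all that is in view belongs to the job. Leave any blue or red look-alike of the jar_tall alone. What is shaped like the jar_necked but green is not meant.

How it is judged (in metres and radians):
At the end, for the whole second after the job is handed in: Each container stands upright (within about 6 degrees) on the floor of its own tray bay, within 13 mm of the bay's centre along each tray axis, at rest; the container whose pad is k-th from the left on the shelf is in the bay k-th from the right (((y of pad_tall in the frame of oven_shelf between -0.122 and -0.082 m and y of jar_tall in the frame of tray between 0.089 and 0.115 m) or (y of pad_tall in the frame of oven_shelf between -0.054 and -0.014 m and y of jar_tall in the frame of tray between 0.021 and 0.047 m) or (y of pad_tall in the frame of oven_shelf between 0.014 and 0.054 m and y of jar_tall in the frame of tray between -0.047 and -0.021 m) or (y of pad_tall in the frame of oven_shelf between 0.082 and 0.122 m and y of jar_tall in the frame of tray between -0.115 and -0.089 m)) and x of jar_tall in the frame of tray between -0.013 and 0.013 m and z of jar_tall in the frame of tray between 0.002 and 0.009 m and angle between each of jar_tall, jar_wide, jar_square, jar_necked's own z axis and vertical below 0.1 rad and linear speed of each of jar_tall, jar_wide, jar_square, jar_necked below 0.02 m/s and ((y of pad_wide in the frame of oven_shelf between -0.122 and -0.082 m and y of jar_wide in the frame of tray between 0.089 and 0.115 m) or (y of pad_wide in the frame of oven_shelf between -0.054 and -0.014 m and y of jar_wide in the frame of tray between 0.021 and 0.047 m) or (y of pad_wide in the frame of oven_shelf between 0.014 and 0.054 m and y of jar_wide in the frame of tray between -0.047 and -0.021 m) or (y of pad_wide in the frame of oven_shelf between 0.082 and 0.122 m and y of jar_wide in the frame of tray between -0.115 and -0.089 m)) and x of jar_wide in the frame of tray between -0.013 and 0.013 m and z of jar_wide in the frame of tray between 0.002 and 0.009 m and ((y of pad_square in the frame of oven_shelf between -0.122 and -0.082 m and y of jar_square in the frame of tray between 0.089 and 0.115 m) or (y of pad_square in the frame of oven_shelf between -0.054 and -0.014 m and y of jar_square in the frame of tray between 0.021 and 0.047 m) or (y of pad_square in the frame of oven_shelf between 0.014 and 0.054 m and y of jar_square in the frame of tray between -0.047 and -0.021 m) or (y of pad_square in the frame of oven_shelf between 0.082 and 0.122 m and y of jar_square in the frame of tray between -0.115 and -0.089 m)) and x of jar_square in the frame of tray between -0.013 and 0.013 m and z of jar_square in the frame of tray between 0.002 and 0.009 m and ((y of pad_necked in the frame of oven_shelf between -0.122 and -0.082 m and y of jar_necked in the frame of tray between 0.089 and 0.115 m) or (y of pad_necked in the frame of oven_shelf between -0.054 and -0.014 m and y of jar_necked in the frame of tray between 0.021 and 0.047 m) or (y of pad_necked in the frame of oven_shelf between 0.014 and 0.054 m and y of jar_necked in the frame of tray between -0.047 and -0.021 m) or (y of pad_necked in the frame of oven_shelf between 0.082 and 0.122 m and y of jar_necked in the frame of tray between -0.115 and -0.089 m)) and x of jar_necked in the frame of tray between -0.013 and 0.013 m and z of jar_necked in the frame of tray between 0.002 and 0.009 m); the robot touches nothing.
It fails at once if a container is tipped over (by more than about 45 degrees) (angle between any of jar_tall, jar_wide, jar_square, jar_necked's own z axis and vertical above 0.8 rad).
It fails at once if a container is dropped (moves faster than 0.5 m/s clear of the fingers: a fall of more than about 13 mm) ((linear speed of jar_tall above 0.5 m/s and contact force between the fingers and jar_tall below 0.05 N) or (linear speed of jar_wide above 0.5 m/s and contact force between the fingers and jar_wide below 0.05 N) or (linear speed of jar_square above 0.5 m/s and contact force between the fingers and jar_square below 0.05 N) or (linear speed of jar_necked above 0.5 m/s and contact force between the fingers and jar_necked below 0.05 N)).
It fails at once if the beaker or the white bottle is shifted by more than 20 mm (distance of any of beaker, reagent_bottle from where it was at the start of the episode above 0.02 m).
It also fails if it takes over 112 s, if anything falls off the work surface, if the arm or the gripper's body presses on something with over 40 N, if the wrist force passes 120 N, or if a joint passes its speed limit or range.

ROBOT

A 6-joint arm with a two-finger parallel gripper is mounted at the origin on the work surface. World frame = base frame: x ahead of the robot, y to its left, z up, the work surface at z = 0. Lengths are in m, angles in degrees, forces in N, time in s.
With the tool pointing down it reaches from about 0.4 to 0.825 m from the base axis. Payload 7 kg.
Tool frame: the origin (TCP) lies midway between the tips of the shut fingers; the grasp point (between the pads) lies 19 mm behind it; z points along the fingers, y is the line along which they close (so a half turn about z gives the same grasp; the last joint's range is limited). The gripper opens to 88 mm and grips with 3 to 60 N. Pads are 19 mm wide; open, the fingers measure 130 mm over their backs; the gripper's body (78 mm by 193 mm) begins 47 mm behind the grasp point.
Start: joints at [-49.784, 20.546, 0.682, 0, -70.136, -16.507], TCP at [0.271, -0.618, 0.227] pointing down, gripper open.
Joint ranges: [-176.03, 176.03], [-82.01, 121.73], [-58.28, 71.71], [-173.87, 95.51], [-174.79, -0.11], [-173.66, 173.66]. Speed limits (degrees/s): [136.94, 136.94, 172.46, 180, 180, 180].

INTERFACE

Orientations are given as [roll, pitch, yaw] about the fixed x, y, z axes, in that order (R = Rz(yaw) Ry(pitch) Rx(roll)).
In Python, from plant import r gives the robot as it stands.
- The arm moves only by the tool carry_out, never from a script. Its argument "deltas" is a list of rows, each a list of 3 entries, a list of its own where there are three numbers: the opening, from 0 (shut) to 1 (fully open), then the shift along the tool's x, y, z in mm, then the turn, a rotation vector about the tool's x, y, z in rad. In form: [[gripper, [tx, ty, tz], [rx, ry, rz]], ...]. A call has 1 to 12 rows; each row is the pose to reach, as a shift and turn from the pose commanded when the call began, along the tool's axes at that moment; what a row does not reach only later rows make up. A row lasts 1/10 s, in which the tool goes at most 50 mm and 8.59 degrees, less where a joint would pass 70% of its speed; a pose out of reach is approached as far as the arm can. A call with a gripper value outside its range is refused whole. The fingers move at their own pace and stop on an object; "squeeze" is the grip in N (left out, the last holds). Time passes only in rows, so rows that repeat a pose let the fingers close. It gives the time, the measured TCP pose, the force, the opening and the grip force at its end, in the units of the state.
- r.get_state(): the state, without advancing time (a new reading comes with each control period).
- r.capture(name): name is "scene" or "side" or "wrist"; returns (picture, depth): 384x512x3 uint8, red, green, blue; 384x512 float32, m along the optical axis (not along the pixel's ray), 0 where there is no reading.
- r.get_calibration(name): a dict with "fov_y" (degrees; the focal length in pixels is half the picture's height over the tangent of half this angle, whatever the lens; pixels are square), "cx", "cy" (the principal point, pixels), "view" (4x4, takes a point from world to camera coordinates). Camera axes: x right, y down, z forward; pixel columns grow to the right and rows downward; lengths in m; the calibration is good to about 2 mm. A picture is of the moment at which its call begins: read the wrist's pose just before it. get_calibration takes no time and is no camera call; for the wrist camera it gives the pose at the moment of the call.
- r.close_job(): hands the job in; it is judged then, once.
The state is a dict: "time_s": time; "joints": joint angles; "qd": joint speeds; "joint_torque": joint torques, N m; "tcp_pos": TCP position; "eef_rot": TCP orientation; "contact_force": force on the tool from outside, world axes, zero at the start; "moment": the same for the moment, N m; "gripper_width": finger opening in m; "gripper_force": force on a finger pad.
Only numpy, scipy, OpenCV 4.12 (cv2) and the standard library are available. Lean on these libraries where they do the work, as an engineer would, in place of code of your own. Each camera call takes 0.05 s, during which the arm holds its last target. There are 200 camera calls.

## Working session

There is one attempt and no reset: what is moved stays moved. The work goes in short steps, Python scripts to look and compute and a tool call to move; the robot and the scene stay as the last step left them, time stands still between calls to the robot, and variables do not carry over. Pictures are saved under pics/ and viewed, at most 14 in all, crops included, and the job is handed in when it is done.

Besides the shell and the picture viewer there is one more tool, called in YAML: its name, and indented under it one key for each argument. carry_out: Moves the arm, as the interface text tells. Its arguments: {"type":"object","properties":{"deltas":{"type":"array"},"squeeze":{"type":"number"}},"required":["deltas"]}

```bash
mkdir -p pics; ls; cat > h.py <<'E'
import numpy as np, cv2
from plant import r
def save(n,img): cv2.imwrite(f'pics/{n}.png',cv2.cvtColor(img,cv2.COLOR_RGB2BGR))
E
python3 - <<'E'
from h import *
for n in("scene","side"):
    p,d=r.capture(n); save(n+'0',p); np.savez(n+'0',p=p,d=d); c=r.get_calibration(n); print(n,c, (d>0).mean())
print(r.get_state())
E
```

```text
pics
scene {'fov_y': 50.8713713953968, 'cx': 248.19348968897233, 'cy': 196.22345535836067, 'view': array([[-0.37263107,  0.92797422,  0.00315199,  0.2300464 ],
       [ 0.74521974,  0.30126601, -0.59488346, -0.4287255 ],
       [-0.5529861 , -0.21932313, -0.80380578,  1.48112085],
       [ 0.        ,  0.        ,  0.        ,  1.        ]])} 0.9960530598958334
side {'fov_y': 47.58126102911477, 'cx': 252.63811667799212, 'cy': 185.09804789043324, 'view': array([[-0.96426482, -0.26394948, -0.0228919 ,  0.56450591],
       [-0.1181738 ,  0.50582428, -0.8545038 ,  0.13493205],
       [ 0.23712511, -0.82126273, -0.51894047,  1.1721751 ],
       [ 0.        ,  0.        ,  0.        ,  1.        ]])} 0.9958343505859375
{'time_s': 0.1, 'joints': array([-4.97843133e+01,  2.05866830e+01,  6.38833273e-01, -1.69933679e-02,
       -7.01356274e+01, -1.65074095e+01]), 'qd': array([ 0.02495029, -0.07298751,  0.01317932,  0.00406548, -0.09100138,
        0.01319506]), 'joint_torque': array([-1.74162797e-03, -5.84163845e+01,  2.93750507e+01,  7.01556623e+00,
        1.01876157e-02, -4.67222139e-05]), 'tcp_pos': array([ 0.27120495, -0.61764347,  0.22572459]), 'eef_rot': array([ 1.79915424e+02, -8.40392905e-03, -1.56297503e+02]), 'contact_force': array([-0.96275743,  0.46975454,  0.96708653]), 'moment': array([ 0.02638873,  0.00217207, -0.04100802]), 'gripper_force': 0.0, 'gripper_width': 0.08753825931750527}
```

View pics/scene0.png

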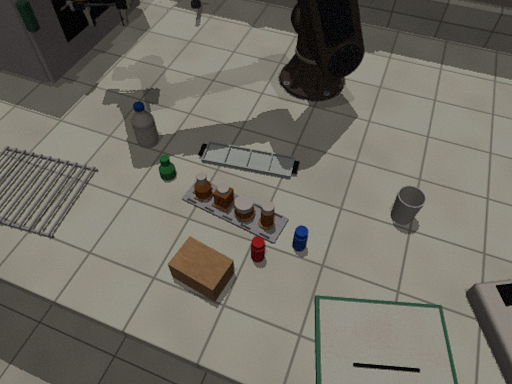

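View pics/side0.png

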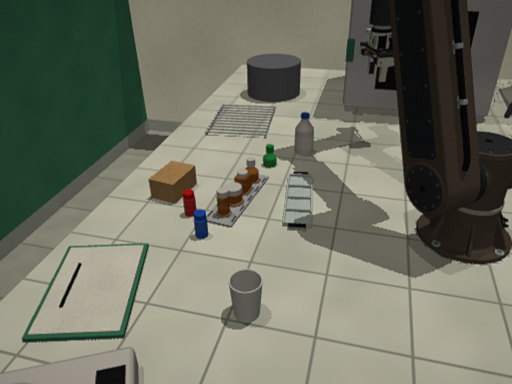

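Scene view: amber jars, left to right in the picture (= robot right to left), are necked (203,187), square (224,196), wide (245,210) and tall (267,214). The tray is at (249,160), nearer the robot.
Look-alikes are the red tall (258,249), blue tall (300,238) and green necked (167,168), all rejected by colour. The wire rack (40,190) is not the shelf.
Next is a close crop to check this, plus the measuring.

```bash
cat >> h.py <<'E'
def cal(n):
    c=r.get_calibration(n); f=192/np.tan(np.radians(c['fov_y']/2)); V=c['view']; return f,c['cx'],c['cy'],V
def ray(C,u,v,z):
    f,cx,cy,V=C; R,t=V[:3,:3],V[:3,3]; o=-R.T@t
    d=R.T@np.array([(u-cx)/f,(v-cy)/f,1]); return o+d*(z-o[2])/d[2]
def cloud(C,d):
    f,cx,cy,V=C; v,u=np.mgrid[:384,:512]
    P=np.stack([(u-cx)/f*d,(v-cy)/f*d,d],-1)-V[:3,3]; return P@V[:3,:3]
E
python3 - <<'E'
from h import *
a=np.load('scene0.npz'); b=np.load('side0.npz')
A=cv2.resize(a['p'][135:265,145:315],(680,520),interpolation=cv2.INTER_CUBIC); save('crop0',A)
for n,q in(('scene',a),('side',b)):
    C=cal(n); P=cloud(C,q['d']); hsv=cv2.cvtColor(q['p'],cv2.COLOR_RGB2HSV)
    m=cv2.inRange(hsv,(3,120,30),(20,255,220)); 
    k,l,s,c=cv2.connectedComponentsWithStats(m)
    for i in range(1,k):
        if s[i,4]>25:
            Q=P[l==i]; print(n,s[i],c[i].round(1),np.median(Q,0).round(3),Q[:,2].max().round(3))
    # table height check and region top view
    z=P[...,2]; print('table z',np.median(z[np.abs(z)<.03]))
E
```

```text
scene [193 181  41  31 578] [213.9 196. ] [ 0.646 -0.085  0.044] 0.935
scene [234 208  21  13 147] [244.4 215.2] [0.666 0.01  0.024] 0.935
scene [259 209  15  21 201] [266.  220.6] [0.667 0.071 0.04 ] 0.935
scene [ 168  237   65   64 2118] [201.3 267.7] [ 0.864 -0.021  0.07 ] 0.935
table z 0.0010862750178620136
side [ 149  161   47   42 1352] [172.4 181.3] [0.838 0.006 0.061] 0.737
side [217 167  43  50 696] [237.5 192.4] [0.632 0.001 0.039] 0.737
table z 0.0008209316024552949
```

View pics/crop0.png

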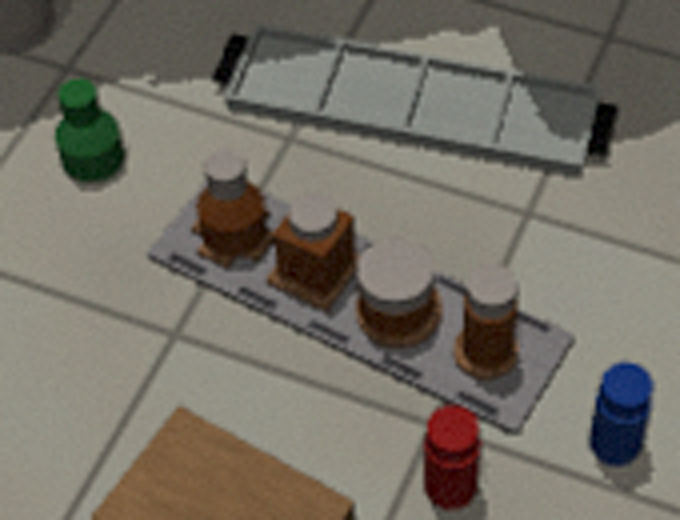

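The crop confirms the choice: necked, square, wide and tall, amber with white caps, on four cork pads on the grey shelf. Shelf corners in the crop are (150,256), (520,432) and (573,338), and the lugs are (231,58) and (602,130).

```bash
python3 - <<'E'
from h import *
C=cal('scene')
def w(u,v,z): return (ray(C,145+(u-1.5)/4,135+(v-1.5)/4,z)*1000).round(0)
for n,u,v,z in [('sL',150,256,.008),('sB',520,432,.008),('sR',573,338,.008),('lug-',231,58,.012),('lug+',602,130,.012),('neck',226,160,.088),('sq',314,212,.078),('wide',397,267,.06),('tall',491,285,.09),('blue',627,385,.076),('green',77,92,.074),('red',453,425,.076)]: print(n,w(u,v,z))
a=np.load('scene0.npz');P=cloud(C,a['d'])
for n,u,v in [('beaker',408,192),('bottle',146,128),('box',203,262)]: print(n,P[v,u].round(3))
c=r.get_calibration('wrist'); V=c['view'];s=r.get_state(); print(c['fov_y'],c['cx'],c['cy'],-V[:3,:3].T@V[:3,3],V[:3,:3],s['tcp_pos'])
E
```

```text
sL [ 665. -183.    8.]
sB [702. 109.   8.]
sR [618. 118.   8.]
lug- [ 474. -211.   12.]
lug+ [436.  79.  12.]
neck [ 622. -136.   88.]
sq [633. -66.  78.]
wide [643.  -2.  60.]
tall [653.  67.  90.]
blue [683. 169.  76.]
green [ 595. -268.   74.]
red [751.  79.  76.]
beaker [0.457 0.398 0.072]
bottle [ 0.521 -0.367  0.088]
box [ 0.851 -0.022  0.073]
63.85821021887297 257.381336278924 191.17355543715456 [ 0.21140747 -0.64453511  0.38366717] [[-0.40115908  0.91600676  0.00173629]
 [ 0.88820681  0.38851943  0.24523726]
 [ 0.22396441  0.09992133 -0.96946154]] [ 0.27120495 -0.61764347  0.22572459]
```

```bash
cat >> h.py <<'E'
from scipy.spatial.transform import Rotation as Ro
def go(*targets):
    "targets: (x,y,z mm, yaw deg) -> tool-frame shift, rotvec from the measured pose"
    s=r.get_state(); R=Ro.from_euler('xyz',s['eef_rot'],degrees=True); p=s['tcp_pos']*1000
    print('now',s['time_s'],p.round(1),s['eef_rot'].round(2))
    for x,y,z,w in targets:
        T=Ro.from_euler('xyz',[180,0,w],degrees=True)
        print((x,y,z,w),R.inv().apply(np.array([x,y,z])-p).round(1),(R.inv()*T).as_rotvec().round(3))
E
python3 -c "
from h import *
go((550,-80,300,-90))"
```

```text
now 0.1 [ 271.2 -617.6  225.7] [ 1.7992e+02 -1.0000e-02 -1.5630e+02]
(550, -80, 300, -90) [-471.4  380.3  -73.8] [ 1.000e-03  1.000e-03 -1.157e+00]
```

carry_out:
  deltas:
    - [1,[-471,380,-74],[0,0,-1.157]]
    - [1,[-471,380,-74],[0,0,-1.157]]
    - [1,[-471,380,-74],[0,0,-1.157]]
    - [1,[-471,380,-74],[0,0,-1.157]]
    - [1,[-471,380,-74],[0,0,-1.157]]
    - [1,[-471,380,-74],[0,0,-1.157]]
    - [1,[-471,380,-74],[0,0,-1.157]]
    - [1,[-471,380,-74],[0,0,-1.157]]
    - [1,[-471,380,-74],[0,0,-1.157]]
    - [1,[-471,380,-74],[0,0,-1.157]]
    - [1,[-471,380,-74],[0,0,-1.157]]
    - [1,[-471,380,-74],[0,0,-1.157]]
  squeeze: 25

```text
time_s: 1.3
tcp_pos: [0.5457, -0.0871, 0.2997]
eef_rot: [180.0, 0.0, -90.0]
contact_force: [2.3, -0.1, -0.1]
gripper_width: 0.0875
gripper_force: 0.0
```

carry_out:
  deltas:
    - [1,[0,0,0],[0,0,0]]
    - [1,[0,0,0],[0,0,0]]
    - [1,[0,0,0],[0,0,0]]
    - [1,[0,0,0],[0,0,0]]

```text
time_s: 1.7
tcp_pos: [0.5448, -0.0903, 0.2992]
eef_rot: [180.0, -0.0, -90.1]
contact_force: [-0.5, 0.2, -0.1]
gripper_width: 0.0879
gripper_force: 0.0
```

```bash
python3 - <<'E'
from h import *
s=r.get_state();print(s['tcp_pos'],s['eef_rot'],np.abs(s['qd']).max())
c=r.get_calibration('wrist'); p,d=r.capture('wrist'); c2=r.get_calibration('wrist')
print(np.abs(c['view']-c2['view']).max())
np.savez('w1',p=p,d=d,V=c2['view']); save('w1',cv2.resize(p,(768,576),interpolation=cv2.INTER_CUBIC))
E
```

```text
[ 0.5447785  -0.09028964  0.29921403] [ 1.79972969e+02 -4.00097545e-03 -9.00827769e+01] 0.22836412244250465
0.0002711940341960184
```

View pics/w1.png

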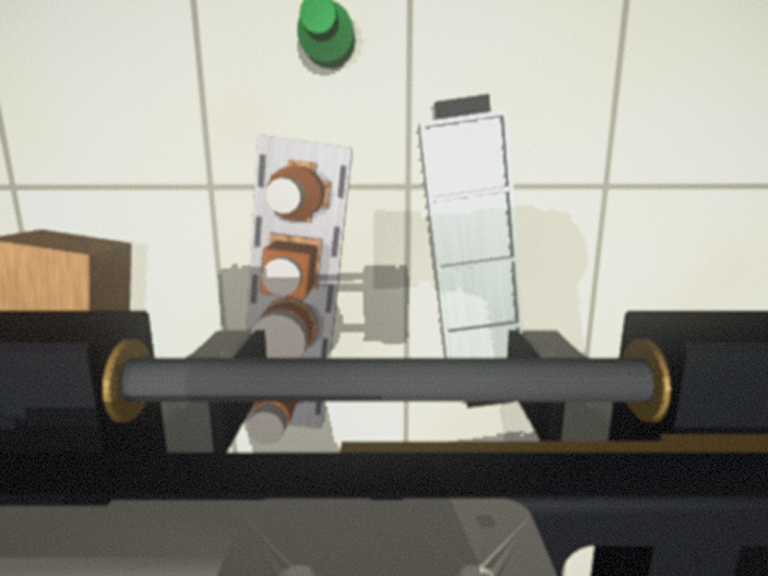

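Wrist view: necked cap (285,196), square cap (281,274), wide (280,335), with the tray on the right; the gripper hides the lower half. I move +y and up to see both rows whole.

carry_out:
  deltas:
    - [1,[-115,0,-100],[0,0,0]]
    - [1,[-115,0,-100],[0,0,0]]
    - [1,[-115,0,-100],[0,0,0]]
    - [1,[-115,0,-100],[0,0,0]]
    - [1,[-115,0,-100],[0,0,0]]
    - [1,[-115,0,-100],[0,0,0]]
    - [1,[-115,0,-100],[0,0,0]]
    - [1,[-115,0,-100],[0,0,0]]

```text
time_s: 2.55
tcp_pos: [0.5452, 0.0247, 0.3985]
eef_rot: [179.9, -0.0, -90.1]
contact_force: [0.6, 0.1, -0.3]
gripper_width: 0.0876
gripper_force: 0.0
```

```bash
python3 - <<'E'
from h import *
s=r.get_state();print(s['tcp_pos'],s['eef_rot'],np.abs(s['qd']).max())
p,d=r.capture('wrist'); c2=r.get_calibration('wrist')
np.savez('w2',p=p,d=d,V=c2['view']); save('w2',cv2.resize(p[:240,120:380],(780,720))[:600])
E
```

```text
[0.54515728 0.02472691 0.39854085] [ 1.79918505e+02 -3.23058323e-02 -9.00823892e+01] 0.3796521304870312
```

View pics/w2.png

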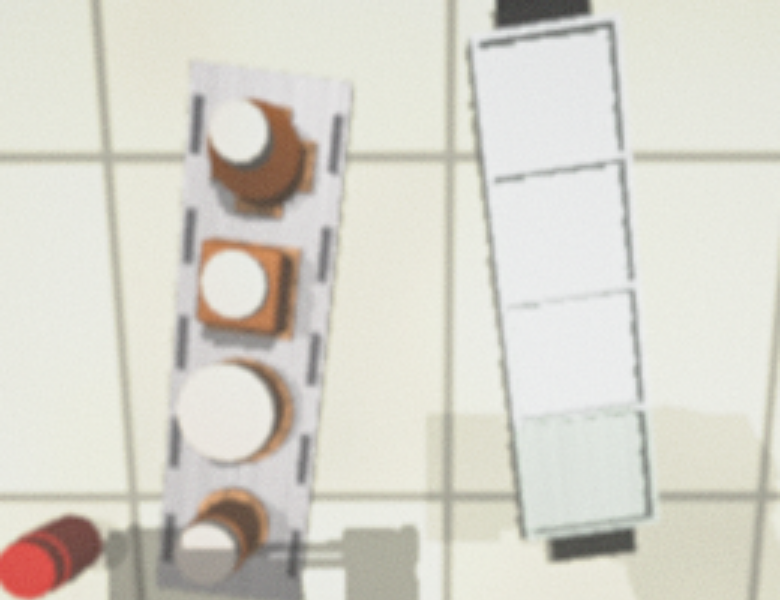

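Here both rows show whole. Crop pixels (3x, offset 120,0): tray corners (470,40), (614,20), (655,515), (525,538). Cap centres are necked (239,132), square (234,285), wide (227,412), tall (208,548).

```bash
python3 - <<'E'
from h import *
q=np.load('w2.npz'); f,cx,cy,_=cal('wrist'); C=(f,cx,cy,q['V'])
w=lambda u,v,z: ray(C,120+(u-1)/3,(v-1)/3,z)*1000
def rect(pts,z):
    P=np.array([w(u,v,z) for u,v in pts])[:,:2]; print(P.round(1).tolist(), 'sides',[np.linalg.norm(P[i]-P[i-1]).round(1) for i in range(4)])
    c=P.mean(0); e=(P[2]+P[3]-P[0]-P[1]); a=np.degrees(np.arctan2(-e[0],e[1])); return c,a
tc,ta=rect([(470,40),(614,20),(655,515),(525,538)],.014)
sc,sa=rect([(190,62),(352,82),(300,598),(159,585)],.008)
print('tray',tc,ta,'shelf',sc,sa)
Y=[-102,-34,34,102]
ax=lambda a:np.array([-np.sin(np.radians(a)),np.cos(np.radians(a))])
print('bays',[(tc+y*ax(ta)).round(1).tolist() for y in Y]); print('pads',[(sc+y*ax(sa)).round(1).tolist() for y in Y])
hsv=cv2.cvtColor(q['p'],cv2.COLOR_RGB2HSV)
for n,u,v,z in [('neck',239,132,.088),('sq',234,285,.078),('wide',227,412,.06),('tall',208,548,.09)]: print(n,w(u,v,z).round(1))
P=cloud(C,q['d'])
for n,u,v in [('neck',239,132),('sq',234,285),('wide',227,412),('tray',560,250),('shelf',210,240)]: print(n,'depth',(P[v//3,120+u//3]*1000).round(1))
E
```

```text
[[514.8, -195.2], [439.2, -204.5], [401.3, 59.7], [478.4, 73.6]] sides [np.float64(271.3), np.float64(76.2), np.float64(267.0), np.float64(78.3)]
[[664.7, -186.6], [577.9, -176.7], [615.2, 112.3], [701.5, 103.8]] sides [np.float64(292.8), np.float64(87.4), np.float64(291.4), np.float64(86.7)]
tray [458.41925367 -66.61540512] 7.934091943764679 shelf [639.84165793 -36.81072352] -7.293612602341541
bays [[472.5, -167.6], [463.1, -100.3], [453.7, -32.9], [444.3, 34.4]]
pads [[626.9, -138.0], [635.5, -70.5], [644.2, -3.1], [652.8, 64.4]]
neck [ 626.2 -135.8   88. ]
sq [633.8 -68.1  78. ]
wide [644.   -4.7  60. ]
tall [651.5  62.5  90. ]
neck depth [ 626.8 -135.5   87.4]
sq depth [633.2 -67.6  78.5]
wide depth [644.5  -4.8  60.4]
tray depth [462.7 -90.7   5.9]
shelf depth [647.2 -90.3  62.6]
```

```bash
python3 -c "
from h import *
go((652,63.5,160,-97.3))"
```

```text
now 2.6 [545.2  24.9 398.7] [ 1.7994e+02 -2.0000e-02 -9.0070e+01]
(652, 63.5, 160, -97.3) [ -38.8 -107.   238.6] [ 0.001 -0.     0.126]
```

carry_out:
  deltas:
    - [1,[-38.8,-107,238.6],[0.001,0,0.126]]
    - [1,[-38.8,-107,238.6],[0.001,0,0.126]]
    - [1,[-38.8,-107,238.6],[0.001,0,0.126]]
    - [1,[-38.8,-107,238.6],[0.001,0,0.126]]
    - [1,[-38.8,-107,238.6],[0.001,0,0.126]]
    - [1,[-38.8,-107,238.6],[0.001,0,0.126]]
    - [1,[-38.8,-107,238.6],[0.001,0,0.126]]
    - [1,[-38.8,-107,238.6],[0.001,0,0.126]]
    - [1,[-38.8,-107,238.6],[0.001,0,0.126]]
    - [1,[-38.8,-107,238.6],[0.001,0,0.126]]

```text
time_s: 3.6
tcp_pos: [0.653, 0.0646, 0.1635]
eef_rot: [-179.7, 0.1, -97.2]
contact_force: [0.1, -0.4, -0.2]
gripper_width: 0.0875
gripper_force: 0.0
```

```bash
python3 -c "
from h import *
go((652,63.5,40,-97.3))
p,d=r.capture('wrist'); save('w3',p)"
```

```text
now 3.6 [653.   64.6 163.5] [-1.7974e+02  1.0000e-01 -9.7220e+01]
(652, 63.5, 40, -97.3) [  1.5   1.4 123.5] [-0.005  0.002  0.001]
```

View pics/w3.png

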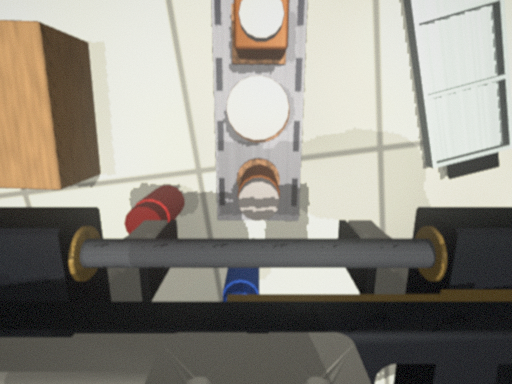

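The view shows the tall jar's cap (258,190) midway between the fingers (≈130 and 365), with the red jar outside the left finger. I descend and grip.

carry_out:
  deltas:
    - [1,[1,1,40],[0,0,0]]
    - [1,[1,1,75],[-0.004,0.002,0]]
    - [1,[1,1,100],[-0.004,0.002,0]]
    - [1,[1,1,115],[-0.004,0.002,0]]
    - [1,[1,1,122],[-0.004,0.002,0]]
    - [1,[1,1,122],[-0.004,0.002,0]]
    - [0,[1,1,122],[-0.004,0.002,0]]
    - [0,[1,1,122],[-0.004,0.002,0]]
    - [0,[1,1,122],[-0.004,0.002,0]]
    - [0,[1,1,122],[-0.004,0.002,0]]
    - [0,[1,1,122],[-0.004,0.002,0]]
    - [0,[1,1,122],[-0.004,0.002,0]]

```text
time_s: 4.85
tcp_pos: [0.6515, 0.0637, 0.0389]
eef_rot: [179.8, -0.1, -97.2]
contact_force: [-0.8, 0.6, 0.1]
gripper_width: 0.0451
gripper_force: 0.0
```

carry_out:
  deltas:
    - [0,[0,0,0],[0,0,0]]
    - [0,[0,0,0],[0,0,0]]
    - [0,[0,0,0],[0,0,0]]

```text
time_s: 5.15
tcp_pos: [0.6514, 0.0637, 0.0388]
eef_rot: [179.8, -0.1, -97.2]
contact_force: [0.8, -0.8, -0.1]
gripper_width: 0.0353
gripper_force: 25.0
```

```bash
python3 -c "
from h import *
go((652,63.5,160,-97.3),(472,-168,160,-82.3))"
```

```text
now 5.15 [651.4  63.7  38.8] [ 1.7983e+02 -1.1000e-01 -9.7220e+01]
(652, 63.5, 160, -97.3) [   0.3   -0.2 -121.2] [ 0.003 -0.002  0.001]
(472, -168, 160, -82.3) [ 252.6  149.3 -120.3] [ 0.003 -0.002 -0.26 ]
```

carry_out:
  deltas:
    - [0,[0,0,-15],[0,0,0]]
    - [0,[0,0,-45],[0,0,0]]
    - [0,[0,0,-85],[0,0,0]]
    - [0,[0,0,-120],[0,0,0]]
    - [0,[30,18,-120],[0.003,-0.002,-0.04]]
    - [0,[70,41,-120],[0.003,-0.002,-0.08]]
    - [0,[110,65,-120],[0.003,-0.002,-0.12]]
    - [0,[150,89,-120],[0.003,-0.002,-0.16]]
    - [0,[190,112,-120],[0.003,-0.002,-0.2]]
    - [0,[225,133,-120],[0.003,-0.002,-0.24]]
    - [0,[245,145,-120],[0.003,-0.002,-0.26]]
    - [0,[252.5,149.5,-120],[0.003,-0.002,-0.26]]

```text
time_s: 6.35
tcp_pos: [0.4702, -0.1693, 0.161]
eef_rot: [-179.9, 0.0, -82.4]
contact_force: [0.7, 0.6, -0.4]
gripper_width: 0.0355
gripper_force: 25.0
```

carry_out:
  deltas:
    - [0,[0,0,0],[0,0,0]]
    - [0,[0,0,0],[0,0,0]]
    - [0,[0,0,0],[0,0,0]]

```text
time_s: 6.65
tcp_pos: [0.4726, -0.1671, 0.1599]
eef_rot: [-180.0, 0.0, -82.3]
contact_force: [-0.2, 0.2, -1.4]
gripper_width: 0.0349
gripper_force: 25.0
```

```bash
python3 -c "
from h import *
go((472,-168,30.5,-82.3))
p,d=r.capture('wrist'); save('w4',p);C=r.get_calibration('wrist');np.savez('w4',p=p,d=d,V=C['view'])"
```

```text
now 6.65 [ 472.6 -167.1  159.9] [-1.7999e+02  2.0000e-02 -8.2280e+01]
(472, -168, 30.5, -82.3) [  0.8   0.7 129.4] [-0.  0.  0.]
```

View pics/w4.png

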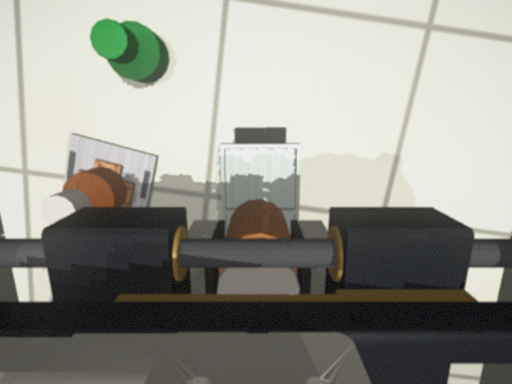

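Tall jar (258,225) is in line with the tray (219–301). The tray's end edge (row 143) gives a second tray measurement.

```bash
python3 -c "
from h import *
q=np.load('w4.npz'); f,cx,cy,_=cal('wrist'); C=(f,cx,cy,q['V'])
print(*[(ray(C,u,v,.014)*1000).round(1) for u,v in [(219,143.5),(301,143.5)]])
g=cv2.cvtColor(q['p'],cv2.COLOR_RGB2GRAY); print(g[120:162,245].tolist()); print(g[170,205:235].tolist(),g[170,285:315].tolist())"
```

```text
[ 514.8 -198.8   14. ] [ 435.4 -209.6   14. ]
[238, 238, 238, 237, 238, 237, 227, 183, 119, 87, 89, 93, 90, 92, 96, 86, 88, 86, 89, 87, 86, 87, 96, 131, 200, 236, 241, 237, 232, 235, 237, 237, 237, 240, 240, 238, 237, 239, 240, 237, 238, 230]
[232, 220, 203, 185, 182, 191, 205, 222, 234, 238, 233, 227, 223, 211, 186, 186, 211, 221, 213, 187, 193, 216, 226, 225, 223, 218, 218, 220, 223, 225] [225, 226, 228, 227, 227, 229, 225, 227, 211, 157, 133, 165, 218, 227, 225, 222, 224, 222, 220, 222, 222, 222, 222, 221, 223, 219, 219, 223, 226, 224]
```

carry_out:
  deltas:
    - [0,[1,1.5,30],[0,0,0]]
    - [0,[1,1.5,65],[0,0,0]]
    - [0,[1,1.5,95],[0,0,0]]
    - [0,[1,1.5,112],[0,0,0]]
    - [0,[1,1.5,121],[0,0,0]]
    - [0,[1,1.5,125],[0,0,0]]
    - [0,[1,1.5,127],[0,0,0]]
    - [0,[1,1.5,128],[0,0,0]]
    - [0,[1,1.5,129],[0,0,0]]
    - [0,[1,1.5,129],[0,0,0]]
    - [0,[1,1.5,129],[0,0,0]]

```text
time_s: 7.8
tcp_pos: [0.4706, -0.169, 0.0312]
eef_rot: [-180.0, 0.0, -82.3]
contact_force: [-0.2, -0.7, -0.1]
gripper_width: 0.0354
gripper_force: 25.0
```

carry_out:
  deltas:
    - [0,[0,0,0.7],[0,0,0]]
    - [0,[0,0,1.4],[0,0,0]]
    - [0,[0,0,1.4],[0,0,0]]

```text
time_s: 8.1
tcp_pos: [0.4706, -0.169, 0.0297]
eef_rot: [-180.0, 0.0, -82.3]
contact_force: [-1.5, 0.0, 4.8]
gripper_width: 0.0354
gripper_force: 25.0
```

carry_out:
  deltas:
    - [1,[0,0,0],[0,0,0]]
    - [1,[0,0,0],[0,0,0]]
    - [1,[0,0,0],[0,0,0]]
    - [1,[0,0,0],[0,0,0]]
    - [1,[0,0,0],[0,0,0]]
    - [1,[0,0,-30],[0,0,0]]
    - [1,[0,0,-80],[0,0,0]]
    - [1,[0,0,-130],[0,0,0]]
    - [1,[0,0,-130],[0,0,0]]
    - [1,[0,0,-130],[0,0,0]]

```text
time_s: 9.1
tcp_pos: [0.4711, -0.1689, 0.1607]
eef_rot: [-179.8, 0.0, -82.3]
contact_force: [-0.1, 0.2, -0.6]
gripper_width: 0.0879
gripper_force: 0.0
```

```bash
python3 -c "
from h import *
go((644,-4,160,-97.3))"
```

```text
now 9.1 [ 471.1 -168.9  160.7] [-1.7981e+02  2.0000e-02 -8.2340e+01]
(644, -4, 160, -97.3) [-140.4 -193.4    1.4] [-0.003  0.001  0.261]
```

Contact was felt at z 29.7, as expected. Next is the wide jar.

carry_out:
  deltas:
    - [1,[-140.4,-193.4,1],[-0.003,0,0.261]]
    - [1,[-140.4,-193.4,1],[-0.003,0,0.261]]
    - [1,[-140.4,-193.4,1],[-0.003,0,0.261]]
    - [1,[-140.4,-193.4,1],[-0.003,0,0.261]]
    - [1,[-140.4,-193.4,1],[-0.003,0,0.261]]
    - [1,[-140.4,-193.4,1],[-0.003,0,0.261]]
    - [1,[-140.4,-193.4,1],[-0.003,0,0.261]]
    - [1,[-140.4,-193.4,1],[-0.003,0,0.261]]

```text
time_s: 9.9
tcp_pos: [0.6421, -0.0046, 0.1569]
eef_rot: [179.7, -0.0, -97.3]
contact_force: [0.4, 0.5, -0.4]
gripper_width: 0.0875
gripper_force: 0.0
```

```bash
python3 -c "
from h import *
go((644,-4,29,-97.3))
p,d=r.capture('wrist'); save('w5',p);p,d=r.capture('scene'); save('s5',cv2.resize(p[125:245,165:325],(800,600)))"
```

```text
now 9.9 [642.1  -4.6 156.9] [ 1.7967e+02 -5.0000e-02 -9.7300e+01]
(644, -4, 29, -97.3) [ -0.9  -2.5 127.9] [ 0.006 -0.001  0.   ]
```

View pics/w5.png

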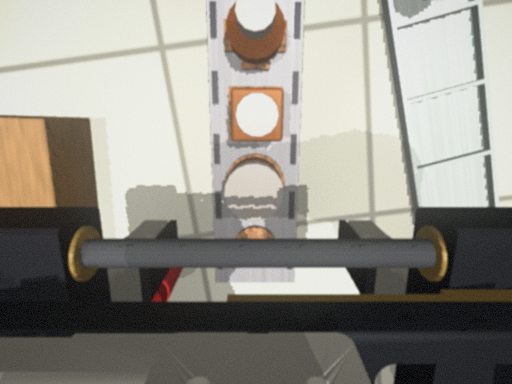

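Wide jar (255,180) is between the fingers; the empty tall pad shows at (255,232). I descend and grip.

carry_out:
  deltas:
    - [1,[0,-1,40],[0.003,0,0]]
    - [1,[0,-1,80],[0.003,0,0]]
    - [1,[0,-1,107],[0.003,0,0]]
    - [1,[0,-1,120],[0.003,0,0]]
    - [1,[0,-1,129],[0.003,0,0]]
    - [1,[0,-1,129],[0.003,0,0]]
    - [0,[0,-1,129],[0.003,0,0]]
    - [0,[0,-1,129],[0.003,0,0]]
    - [0,[0,-1,129],[0.003,0,0]]
    - [0,[0,-1,129],[0.003,0,0]]
    - [0,[0,-1,129],[0.003,0,0]]
    - [0,[0,-1,129],[0.003,0,0]]

```text
time_s: 11.2
tcp_pos: [0.6441, -0.0041, 0.0297]
eef_rot: [-180.0, 0.0, -97.3]
contact_force: [-0.7, 0.6, 1.9]
gripper_width: 0.0516
gripper_force: 25.0
```

carry_out:
  deltas:
    - [0,[0,0,0],[0,0,0]]
    - [0,[0,0,0],[0,0,0]]

```text
time_s: 11.4
tcp_pos: [0.6441, -0.0041, 0.0297]
eef_rot: [-180.0, 0.0, -97.3]
contact_force: [-0.4, 0.5, 3.7]
gripper_width: 0.0516
gripper_force: 25.0
```

```bash
python3 -c "
from h import *
go((461.6,-101,150,-82.3))"
```

```text
now 11.4 [644.1  -4.1  29.7] [-1.7999e+02  1.0000e-02 -9.7270e+01]
(461.6, -101, 150, -82.3) [ 119.2  168.8 -120.3] [-0.     0.    -0.261]
```

carry_out:
  deltas:
    - [0,[0,0,-15],[0,0,0]]
    - [0,[0,0,-45],[0,0,0]]
    - [0,[0,0,-85],[0,0,0]]
    - [0,[0,0,-120],[0,0,0]]
    - [0,[15,21,-120],[0,0,-0.04]]
    - [0,[38,54,-120],[0,0,-0.09]]
    - [0,[61,87,-120],[0,0,-0.14]]
    - [0,[85,120,-120],[0,0,-0.19]]
    - [0,[105,149,-120],[0,0,-0.24]]
    - [0,[115,163,-120],[0,0,-0.26]]
    - [0,[119,169,-120],[0,0,-0.26]]
    - [0,[119,169,-120],[0,0,-0.26]]

```text
time_s: 12.6
tcp_pos: [0.461, -0.101, 0.1502]
eef_rot: [-179.9, 0.0, -82.4]
contact_force: [0.7, 0.4, -1.7]
gripper_width: 0.0517
gripper_force: 25.0
```

carry_out:
  deltas:
    - [0,[0,0,0],[0,0,0]]
    - [0,[0,0,0],[0,0,0]]

```text
time_s: 12.8
tcp_pos: [0.4621, -0.1004, 0.1494]
eef_rot: [180.0, -0.0, -82.4]
contact_force: [0.1, -0.0, -0.1]
gripper_width: 0.0519
gripper_force: 25.0
```

```bash
python3 -c "
from h import *
go((461.6,-101,21,-82.3))
p,d=r.capture('wrist'); save('w6',p)"
```

```text
now 12.8 [ 462.1 -100.4  149.4] [179.99  -0.   -82.37]
(461.6, -101, 21, -82.3) [  0.5   0.6 128.4] [ 0.    -0.    -0.001]
```

View pics/w6.png

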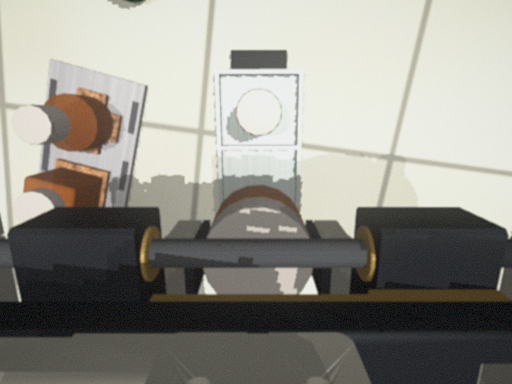

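The tall jar stands centred in its end bay (259,112). Lower the wide jar.

carry_out:
  deltas:
    - [0,[0.5,0.5,30],[0,0,0]]
    - [0,[0.5,0.5,65],[0,0,0]]
    - [0,[0.5,0.5,95],[0,0,0]]
    - [0,[0.5,0.5,112],[0,0,0]]
    - [0,[0.5,0.5,121],[0,0,0]]
    - [0,[0.5,0.5,125],[0,0,0]]
    - [0,[0.5,0.5,127],[0,0,0]]
    - [0,[0.5,0.5,128],[0,0,0]]
    - [0,[0.5,0.5,128.5],[0,0,0]]
    - [0,[0.5,0.5,128.5],[0,0,0]]
    - [0,[0.5,0.5,128.5],[0,0,0]]

```text
time_s: 13.95
tcp_pos: [0.4611, -0.1013, 0.0214]
eef_rot: [-180.0, 0.0, -82.4]
contact_force: [0.5, -0.0, -0.6]
gripper_width: 0.0514
gripper_force: 25.0
```

carry_out:
  deltas:
    - [0,[0,0,0.7],[0,0,0]]
    - [0,[0,0,1.2],[0,0,0]]
    - [0,[0,0,1.2],[0,0,0]]

```text
time_s: 14.25
tcp_pos: [0.461, -0.1013, 0.0206]
eef_rot: [-180.0, -0.0, -82.4]
contact_force: [-4.6, 1.5, 11.3]
gripper_width: 0.0517
gripper_force: 25.0
```

carry_out:
  deltas:
    - [1,[0,0,0],[0,0,0]]
    - [1,[0,0,0],[0,0,0]]
    - [1,[0,0,0],[0,0,0]]
    - [1,[0,0,0],[0,0,0]]
    - [1,[0,0,0],[0,0,0]]
    - [1,[0,0,-30],[0,0,0]]
    - [1,[0,0,-80],[0,0,0]]
    - [1,[0,0,-130],[0,0,0]]
    - [1,[0,0,-130],[0,0,0]]
    - [1,[0,0,-130],[0,0,0]]

```text
time_s: 15.25
tcp_pos: [0.4615, -0.1011, 0.151]
eef_rot: [-179.8, 0.0, -82.4]
contact_force: [-0.9, 0.8, -0.6]
gripper_width: 0.0877
gripper_force: 0.0
```

```bash
python3 -c "
from h import *
go((634.5,-69,150,-97.3))"
```

```text
now 15.25 [ 461.5 -101.1  151. ] [-1.7982e+02  3.0000e-02 -8.2390e+01]
(634.5, -69, 150, -97.3) [  -8.9 -175.8    1.6] [-0.003  0.001  0.26 ]
```

Next is the square jar.

carry_out:
  deltas:
    - [1,[-9,-175.8,1],[-0.002,0,0.26]]
    - [1,[-9,-175.8,1],[-0.002,0,0.26]]
    - [1,[-9,-175.8,1],[-0.002,0,0.26]]
    - [1,[-9,-175.8,1],[-0.002,0,0.26]]
    - [1,[-9,-175.8,1],[-0.002,0,0.26]]
    - [1,[-9,-175.8,1],[-0.002,0,0.26]]
    - [1,[-9,-175.8,1],[-0.002,0,0.26]]
    - [1,[-9,-175.8,1],[-0.002,0,0.26]]
    - [1,[-9,-175.8,1],[-0.002,0,0.26]]

```text
time_s: 16.15
tcp_pos: [0.6333, -0.0692, 0.1491]
eef_rot: [179.9, -0.0, -97.3]
contact_force: [0.5, 0.5, 0.3]
gripper_width: 0.0875
gripper_force: 0.0
```

```bash
python3 -c "
from h import *
go((634.5,-69,33,-97.3))"
```

```text
now 16.15 [633.3 -69.2 149.1] [179.9   -0.   -97.28]
(634.5, -69, 33, -97.3) [ -0.4  -1.4 116.1] [ 0.002 -0.     0.   ]
```

carry_out:
  deltas:
    - [1,[0,-1,40],[0,0,0]]
    - [1,[0,-1,75],[0,0,0]]
    - [1,[0,-1,100],[0,0,0]]
    - [1,[0,-1,112],[0,0,0]]
    - [1,[0,-1,116],[0,0,0]]
    - [1,[0,-1,116],[0,0,0]]
    - [0,[0,-1,116],[0,0,0]]
    - [0,[0,-1,116],[0,0,0]]
    - [0,[0,-1,116],[0,0,0]]
    - [0,[0,-1,116],[0,0,0]]
    - [0,[0,-1,116],[0,0,0]]
    - [0,[0,-1,116],[0,0,0]]

```text
time_s: 17.35
tcp_pos: [0.6346, -0.0692, 0.0328]
eef_rot: [179.9, -0.0, -97.3]
contact_force: [0.2, -0.1, 0.2]
gripper_width: 0.0452
gripper_force: 0.0
```

carry_out:
  deltas:
    - [0,[0,0,0],[0,0,0]]
    - [0,[0,0,0],[0,0,0]]
    - [0,[0,0,0],[0,0,0]]
    - [0,[0,0,0],[0,0,0]]

```text
time_s: 17.75
tcp_pos: [0.6345, -0.0692, 0.0327]
eef_rot: [179.9, -0.0, -97.3]
contact_force: [-0.3, -0.1, 2.1]
gripper_width: 0.0418
gripper_force: 25.0
```

```bash
python3 -c "
from h import *
go((452.4,-33.5,150,-82.3))"
```

```text
now 17.75 [634.5 -69.2  32.7] [ 1.7987e+02 -2.0000e-02 -9.7280e+01]
(452.4, -33.5, 150, -82.3) [ -12.4  185.5 -116.9] [ 0.002  0.    -0.261]
```

carry_out:
  deltas:
    - [0,[0,0,-15],[0,0,0]]
    - [0,[0,0,-45],[0,0,0]]
    - [0,[0,0,-85],[0,0,0]]
    - [0,[0,0,-117],[0,0,0]]
    - [0,[-2,25,-117],[0,0,-0.04]]
    - [0,[-4,60,-117],[0,0,-0.09]]
    - [0,[-7,98,-117],[0,0,-0.14]]
    - [0,[-9,135,-117],[0,0,-0.19]]
    - [0,[-11,165,-117],[0,0,-0.24]]
    - [0,[-12.4,180,-117],[0,0,-0.26]]
    - [0,[-12.4,185.5,-117],[0,0,-0.26]]
    - [0,[-12.4,185.5,-117],[0,0,-0.26]]

```text
time_s: 18.95
tcp_pos: [0.4528, -0.0332, 0.1505]
eef_rot: [179.9, 0.0, -82.4]
contact_force: [0.8, 0.7, -0.8]
gripper_width: 0.0418
gripper_force: 25.0
```

carry_out:
  deltas:
    - [0,[0,0,0],[0,0,0]]
    - [0,[0,0,0],[0,0,0]]

```text
time_s: 19.15
tcp_pos: [0.4533, -0.0334, 0.1499]
eef_rot: [179.9, 0.0, -82.4]
contact_force: [-0.3, 0.2, -0.3]
gripper_width: 0.0419
gripper_force: 25.0
```

```bash
python3 -c "
from h import *
go((452.4,-33.5,24.5,-82.3))
p,d=r.capture('wrist'); save('w7',p)"
```

```text
now 19.15 [453.3 -33.4 149.9] [ 1.7986e+02  1.0000e-02 -8.2420e+01]
(452.4, -33.5, 24.5, -82.3) [ -0.    0.6 125.4] [ 0.002  0.    -0.002]
```

View pics/w7.png

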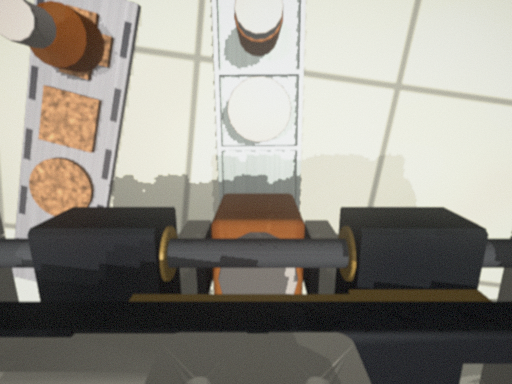

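Wide jar (260,109) is centred in its bay and the square is held straight (257,240). Lower it.

carry_out:
  deltas:
    - [0,[0,0.5,30],[0,0,0]]
    - [0,[0,0.5,65],[0,0,0]]
    - [0,[0,0.5,92],[0,0,0]]
    - [0,[0,0.5,109],[0,0,0]]
    - [0,[0,0.5,118],[0,0,0]]
    - [0,[0,0.5,122],[0,0,0]]
    - [0,[0,0.5,124],[0,0,0]]
    - [0,[0,0.5,125],[0,0,0]]
    - [0,[0,0.5,125.5],[0,0,0]]
    - [0,[0,0.5,126],[0,0,0]]
    - [0,[0,0.5,126],[0,0,0]]

```text
time_s: 20.3
tcp_pos: [0.4518, -0.0334, 0.0244]
eef_rot: [179.9, 0.0, -82.4]
contact_force: [-0.4, 0.3, -0.6]
gripper_width: 0.042
gripper_force: 25.0
```

carry_out:
  deltas:
    - [0,[0,0,0],[0,0,0]]

```text
time_s: 20.4
tcp_pos: [0.4517, -0.0334, 0.0243]
eef_rot: [179.9, 0.0, -82.4]
contact_force: [-0.6, 0.1, -0.6]
gripper_width: 0.0418
gripper_force: 25.0
```

carry_out:
  deltas:
    - [0,[0,0,0.6],[0,0,0]]
    - [0,[0,0,1.0],[0,0,0]]
    - [0,[0,0,1.0],[0,0,0]]

```text
time_s: 20.7
tcp_pos: [0.4518, -0.0334, 0.0236]
eef_rot: [179.9, 0.0, -82.4]
contact_force: [-2.5, -0.0, 8.5]
gripper_width: 0.042
gripper_force: 25.0
```

carry_out:
  deltas:
    - [1,[0,0,0],[0,0,0]]
    - [1,[0,0,0],[0,0,0]]
    - [1,[0,0,0],[0,0,0]]
    - [1,[0,0,0],[0,0,0]]
    - [1,[0,0,0],[0,0,0]]
    - [1,[0,0,-30],[0,0,0]]
    - [1,[0,0,-80],[0,0,0]]
    - [1,[0,0,-130],[0,0,0]]
    - [1,[0,0,-140],[0,0,0]]
    - [1,[0,0,-140],[0,0,0]]

```text
time_s: 21.7
tcp_pos: [0.4532, -0.0331, 0.1653]
eef_rot: [-179.8, 0.1, -82.4]
contact_force: [-0.2, -0.1, -0.8]
gripper_width: 0.0875
gripper_force: 0.0
```

```bash
python3 -c "
from h import *
go((626.5,-136.5,165,-97.3))"
```

```text
now 21.7 [453.2 -33.1 165.3] [-1.7983e+02  8.0000e-02 -8.2370e+01]
(626.5, -136.5, 165, -97.3) [ 125.5 -158.     0.6] [-0.003  0.002  0.26 ]
```

Last is the necked jar.

carry_out:
  deltas:
    - [1,[125.5,-158,0],[-0.002,0.001,0.26]]
    - [1,[125.5,-158,0],[-0.002,0.001,0.26]]
    - [1,[125.5,-158,0],[-0.002,0.001,0.26]]
    - [1,[125.5,-158,0],[-0.002,0.001,0.26]]
    - [1,[125.5,-158,0],[-0.002,0.001,0.26]]
    - [1,[125.5,-158,0],[-0.002,0.001,0.26]]
    - [1,[125.5,-158,0],[-0.002,0.001,0.26]]
    - [1,[125.5,-158,0],[-0.002,0.001,0.26]]
    - [1,[125.5,-158,0],[-0.002,0.001,0.26]]

```text
time_s: 22.6
tcp_pos: [0.6246, -0.1363, 0.1632]
eef_rot: [179.8, -0.1, -97.2]
contact_force: [0.3, -0.2, 0.2]
gripper_width: 0.0878
gripper_force: 0.0
```

```bash
python3 -c "
from h import *
go((626.5,-136.5,57,-97.3))"
```

```text
now 22.6 [ 624.6 -136.3  163.2] [ 1.7981e+02 -7.0000e-02 -9.7220e+01]
(626.5, -136.5, 57, -97.3) [-1.000e-01 -2.200e+00  1.062e+02] [ 0.003 -0.001  0.001]
```

carry_out:
  deltas:
    - [1,[0,-1.5,40],[0,0,0]]
    - [1,[0,-1.5,75],[0.002,0,0]]
    - [1,[0,-1.5,95],[0.002,0,0]]
    - [1,[0,-1.5,103],[0.002,0,0]]
    - [1,[0,-1.5,106],[0.002,0,0]]
    - [0,[0,-1.5,106],[0.002,0,0]]
    - [0,[0,-1.5,106],[0.002,0,0]]
    - [0,[0,-1.5,106],[0.002,0,0]]
    - [0,[0,-1.5,106],[0.002,0,0]]
    - [0,[0,-1.5,106],[0.002,0,0]]
    - [0,[0,-1.5,106],[0.002,0,0]]
    - [0,[0,-1.5,106],[0.002,0,0]]

```text
time_s: 23.8
tcp_pos: [0.6262, -0.1372, 0.0567]
eef_rot: [179.9, -0.1, -97.3]
contact_force: [-0.1, 0.3, 0.4]
gripper_width: 0.0374
gripper_force: 0.0
```

carry_out:
  deltas:
    - [0,[0,0,0],[0,0,0]]
    - [0,[0,0,0],[0,0,0]]
    - [0,[0,0,0],[0,0,0]]
    - [0,[0,0,0],[0,0,0]]
    - [0,[0,0,0],[0,0,0]]

```text
time_s: 24.3
tcp_pos: [0.6262, -0.1372, 0.0566]
eef_rot: [179.9, -0.1, -97.3]
contact_force: [-0.4, -0.3, -1.0]
gripper_width: 0.0272
gripper_force: 25.0
```

```bash
python3 -c "
from h import *
go((443.3,34,175,-82.3))"
```

```text
now 24.3 [ 626.2 -137.2   56.6] [ 1.7988e+02 -8.0000e-02 -9.7280e+01]
(443.3, 34, 175, -82.3) [-146.5  203.4 -118.2] [ 0.002 -0.001 -0.261]
```

carry_out:
  deltas:
    - [0,[0,0,-15],[0,0,0]]
    - [0,[0,0,-45],[0,0,0]]
    - [0,[0,0,-85],[0,0,0]]
    - [0,[0,0,-118],[0,0,0]]
    - [0,[-18,25,-118],[0,0,-0.04]]
    - [0,[-42,58,-118],[0,0,-0.08]]
    - [0,[-66,92,-118],[0,0,-0.12]]
    - [0,[-90,125,-118],[0,0,-0.16]]
    - [0,[-114,158,-118],[0,0,-0.2]]
    - [0,[-134,186,-118],[0,0,-0.24]]
    - [0,[-144,200,-118],[0.002,-0.001,-0.26]]
    - [0,[-146.5,203.4,-118],[0.002,-0.001,-0.261]]

```text
time_s: 25.5
tcp_pos: [0.442, 0.0349, 0.1753]
eef_rot: [-180.0, 0.0, -82.2]
contact_force: [0.4, 0.6, 0.1]
gripper_width: 0.0274
gripper_force: 25.0
```

carry_out:
  deltas:
    - [0,[0,0,0],[0,0,0]]
    - [0,[0,0,0],[0,0,0]]
    - [0,[0,0,0],[0,0,0]]

```text
time_s: 25.8
tcp_pos: [0.4438, 0.0336, 0.1747]
eef_rot: [180.0, -0.0, -82.4]
contact_force: [0.0, -0.3, -0.4]
gripper_width: 0.0273
gripper_force: 25.0
```

```bash
python3 -c "
from h import *
go((443.3,34,48.5,-82.3))
p,d=r.capture('wrist'); save('w8',p)"
```

```text
now 25.8 [443.8  33.6 174.7] [ 1.7996e+02 -2.0000e-02 -8.2390e+01]
(443.3, 34, 48.5, -82.3) [ -0.6   0.4 126.2] [ 0.001 -0.    -0.002]
```

View pics/w8.png

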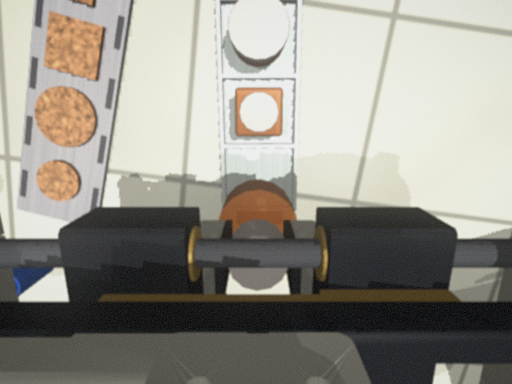

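The square (259,112) stands in the middle of its bay. Lower the necked jar.

carry_out:
  deltas:
    - [0,[-0.5,0.5,30],[0,0,0]]
    - [0,[-0.5,0.5,65],[0,0,0]]
    - [0,[-0.5,0.5,92],[0,0,0]]
    - [0,[-0.5,0.5,109],[0,0,0]]
    - [0,[-0.5,0.5,118],[0,0,0]]
    - [0,[-0.5,0.5,122],[0,0,0]]
    - [0,[-0.5,0.5,125],[0,0,0]]
    - [0,[-0.5,0.5,126],[0,0,0]]
    - [0,[-0.5,0.5,126.5],[0,0,0]]
    - [0,[-0.5,0.5,126.5],[0,0,0]]
    - [0,[-0.5,0.5,126.5],[0,0,0]]

```text
time_s: 26.95
tcp_pos: [0.4429, 0.0346, 0.0488]
eef_rot: [-180.0, 0.0, -82.3]
contact_force: [0.1, 0.5, -1.3]
gripper_width: 0.0269
gripper_force: 25.0
```

carry_out:
  deltas:
    - [0,[0,0,0],[0,0,0]]

```text
time_s: 27.05
tcp_pos: [0.4428, 0.0345, 0.0487]
eef_rot: [-180.0, 0.0, -82.3]
contact_force: [0.4, 0.2, -1.1]
gripper_width: 0.0274
gripper_force: 25.0
```

carry_out:
  deltas:
    - [0,[0,0,0.7],[0,0,0]]
    - [0,[0,0,1.3],[0,0,0]]
    - [0,[0,0,1.3],[0,0,0]]

```text
time_s: 27.35
tcp_pos: [0.443, 0.0346, 0.0475]
eef_rot: [-180.0, -0.0, -82.3]
contact_force: [-1.2, 0.5, 5.7]
gripper_width: 0.0272
gripper_force: 25.0
```

carry_out:
  deltas:
    - [1,[0,0,0],[0,0,0]]
    - [1,[0,0,0],[0,0,0]]
    - [1,[0,0,0],[0,0,0]]
    - [1,[0,0,0],[0,0,0]]
    - [1,[0,0,0],[0,0,0]]
    - [1,[0,0,0],[0,0,0]]
    - [1,[0,0,-30],[0,0,0]]
    - [1,[0,0,-80],[0,0,0]]
    - [1,[0,0,-130],[0,0,0]]
    - [1,[0,0,-170],[0,0,0]]
    - [1,[-60,0,-200],[0,0,0]]
    - [1,[-60,0,-230],[0,0,0]]

```text
time_s: 28.55
tcp_pos: [0.4336, 0.0949, 0.2775]
eef_rot: [179.9, 0.0, -82.4]
contact_force: [0.4, 1.0, -0.4]
gripper_width: 0.0879
gripper_force: 0.0
```

carry_out:
  deltas:
    - [1,[0,0,0],[0,0,0]]
    - [1,[0,0,0],[0,0,0]]
    - [1,[0,0,0],[0,0,0]]
    - [1,[0,0,0],[0,0,0]]

```text
time_s: 28.95
tcp_pos: [0.4342, 0.0933, 0.276]
eef_rot: [179.9, -0.1, -82.4]
contact_force: [0.3, -0.1, -0.2]
gripper_width: 0.0877
gripper_force: 0.0
```

```bash
python3 - <<'E'
from h import *
print(r.get_state()['tcp_pos'])
p,d=r.capture('wrist'); c2=r.get_calibration('wrist'); f,cx,cy,_=cal('wrist'); C=(f,cx,cy,c2['view'])
P=cloud(C,d)*1000
c=np.array([457,-67.2]); a=np.radians(7.7); ex=np.array([np.cos(a),np.sin(a)]); ey=np.array([-np.sin(a),np.cos(a)])
L=np.stack([(P[...,:2]-c)@ex,(P[...,:2]-c)@ey,P[...,2]],-1)
for n,y,h in [('tall',-102,81),('wide',-34,51),('sq',34,69),('neck',102,79)]:
    m=(abs(L[...,0])<50)&(abs(L[...,1]-y)<33)&(abs(L[...,2]-h)<3); Q=L[m]
    if m.any(): print(n,m.sum(),((Q.max(0)+Q.min(0))/2).round(1),Q.mean(0).round(1))
save('w9',cv2.resize(p[:250,140:400],(780,750))[:600])
E
```

```text
[0.43423945 0.0933071  0.27602638]
wide 595 [ -0.5 -17.4  50.5] [ -0.5 -18.8  50.8]
sq 733 [-0.4 35.3 68.6] [-0.5 35.1 68.8]
neck 475 [ -0.2 103.5  78.9] [-1.000e-01  1.033e+02  7.890e+01]
```

View pics/w9.png

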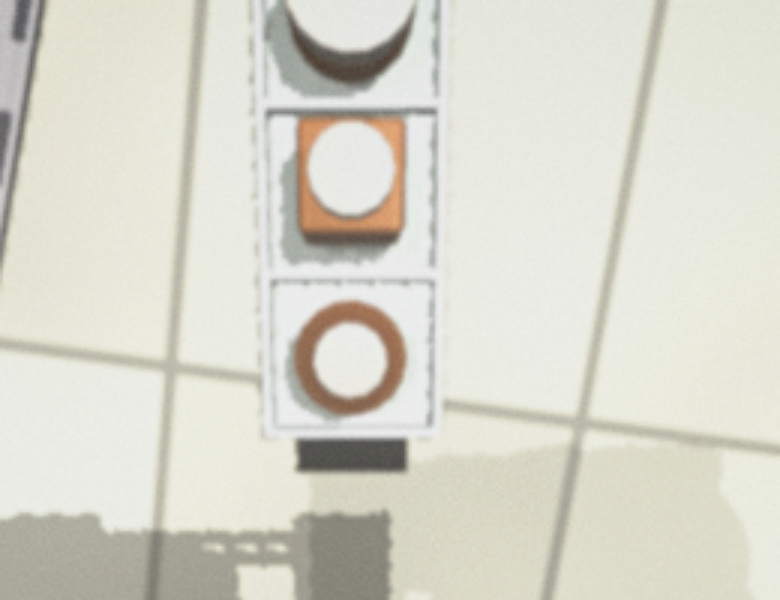

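The square (352,170) and necked (350,358) jars stand upright and centred, about 1.5 mm off at most. The wide jar is cut off at the top but was seen centred earlier, as was the tall. Handing in.

```bash
python3 -c "
from h import *
print(r.close_job())"
```

```text
the job is handed in; nothing more can be done
None
```

All four samples were placed upright and centred in the tray in reverse order (left to right: necked, square, wide, tall), and the job was handed in after about 29 s; no verdict came back.

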